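# Fit the test gauge to the push-fit port and turn on the air

## Task

Take the round test gauge out of its wooden holder and press its stem into the flared push-fit port of the air manifold until it locks and stays down on its own; the hidden seat must be found by feel, and do not ram it (a push of 28 N is too much). Let go of the gauge, and only then swing the manifold's shut-off lever fully over to its other end. Leave the oil can, the screw jar and the spanner where they are.

Things in the scene. Friction and masses are not known exactly. Their poses are not given: they have to be found in the camera images.
- gauge: Test gauge, about 0.2 kg, upright in the holder. Origin: lower end of its stem, z up the stem. From the origin up: nose tapering from 9 mm diameter to 17 mm at 7 mm; head of 17 mm to 8.5 mm, square shoulder on top; 12 mm steel stem to 56 mm; brass hub of 28 mm to 66 mm; round dark dial case of 54 mm from 66 to 98 mm, white dial on top. Grasp the case across its rim. Yaw does not matter.
- holder: Fixed pale wooden block, 85 x 85 mm, 70 mm high, origin at the centre of its underside. The gauge's hub rests on its top, the stem hangs in a loose 23 mm hole, so the gauge's origin starts 14 mm above the bench.
- manifold: Fixed aluminium air manifold, a block 64 mm (x) by 190 mm (y), 60 mm high, origin at the centre of its underside. On its top: the steel push-fit port at y = -55 mm and the shut-off lever at y = +55 mm of its own frame.
- port (a point): Centre of its mouth, 85 mm above the bench. Barrel 32 mm wide, flared to 42 mm; the mouth funnels into a 19 mm upright bore. Hidden: sprung catches, valve pin and a hard stop, whose depth differs per fitting: on the stop the stem end is 26 to 46 mm below the mouth. Pressing with 17 to 22 N always reaches the stop and locks; 28 N does damage. Let go, a locked gauge springs back up to 2 mm.
- valve_pin (a joint): Travel in m of the sprung valve pin in the port: 0 shut, 0.006 gauge on the hard stop, about 0.004 while a locked gauge holds it open; it lifts a gauge that is not locked. Pressing in, the catches resist 11 to 7 mm before the stop (up to 15 N), then it eases, the pin pushes back with 7 to 10 N from 6 mm before it, and the catches snap over the head's shoulder 1.8 mm before it.
- lever (a joint): Shut-off lever in rad: near 0 = leaning 29 degrees to the manifold's -x side (air off), 1.0 = end stop, leaning as far to +x (air on). Pivot along the manifold's y axis, 75 mm above the bench at manifold x = 0, y = 55 mm. Stiff (about 3 N at the knob), stays where left. Push it with the closed fingers.
- lever_knob (a point): Centre of the black ball knob, 22 mm in diameter, at the end of the lever's 10 mm steel rod, 70 mm from the pivot.
- oil_can: Bystander: grey can 60 mm in diameter, 130 mm high, loose; origin under its centre.
- screw_jar: Bystander: glass jar 48 mm in diameter, 55 mm high, loose; origin under its centre.
- spanner: Bystander: steel spanner 170 mm long, lying loose on the bench.
There are look-alikes about, which are no part of the job. Several things have the shape of the manifold; the one meant has the colours described above.

How it is judged:
By the outcome, as a careful person would: the job done as asked, in the order asked, and still so for the second after the job is handed in, with the robot touching nothing.
It also fails if it takes over 58 s, if anything falls off the work surface, if the arm or the gripper's body presses on something with over 40 N, if the wrist force passes 120 N, or if a joint passes its speed limit or range.

## Robot

A 6-joint arm with a two-finger parallel gripper is mounted at the origin on the work surface. World frame = base frame: x ahead of the robot, y to its left, z up, the work surface at z = 0. Lengths are in m, angles in rad, forces in N, time in s.
With the tool pointing down it reaches from about 0.35 to 0.8 m from the base axis. Payload 7.3 kg.
Tool frame: the origin (TCP) lies midway between the tips of the shut fingers; the grasp point (between the pads) lies 19 mm behind it (env.grasp_offset is the distance from the TCP to the grasp point, in m); z points along the fingers, x is the direction in which the jaws open and shut, and the axes are right-handed (so a half turn about z gives the same grasp; the last joint's range is limited). The gripper opens to 85 mm and grips with 20 to 120 N. Pads are 22 mm wide; open, the fingers measure 114 mm over their backs; the gripper's body (76 mm by 85 mm) begins 54 mm behind the grasp point. The pads swing forward as they close: fully open they stand 13 mm farther back than shut.
Start: joints at [0.988, 0.342, 1.524, -0, 1.275, -0.146], TCP at [0.222, 0.476, 0.231] pointing down, gripper open.
Joint ranges: [-2.53, 2.53], [-0.77, 2.02], [0.04, 2.7], [-1, 4.14], [0.28, 2.66], [-3.11, 3.11]. Speed limits (rad/s): [2.57, 2.57, 3.14, 3.14, 3.14, 3.14].

## Interface

Orientations are given as a 3x3 rotation matrix whose columns are the frame's x, y, z axes.
In Python, from plant import env, cams gives the robot as it stands. The module is installed in compiled form; this text tells all that it offers.
- The arm moves only by the tool carry_out, never from a script. Its argument "moves" is a list of rows, each a list of 7 numbers: the shift along the tool's x, y, z in cm, then the turn, a rotation vector about the tool's x, y, z in rad, then the finger opening in cm, from 0 to 8.54. A call has exactly 5 rows; each row shifts and turns the commanded pose from where the row before left it, along the tool's axes as they then stand; what a row does not reach is not made up. A row lasts 1/10 s, in which the tool goes at most 50 mm and 8.59 degrees, less where a joint would pass 70% of its speed; a pose out of reach is approached as far as the arm can. A call is refused whole if a number of a shift passes 5 or a number of a turn 0.15, either way. A call with a gripper value outside its range is refused whole. The fingers move at their own pace and stop on an object; "squeeze" is the grip in N (left out, the last holds). Time passes only in rows, so rows that do not move let the fingers close, or fill a call up. It gives the time, the measured TCP pose, the force and the opening at its end, in the units of the state.
- env.state(): the state, without advancing time (a new reading comes with each control period).
- cams.capture(name): name is "scene" or "top" or "wrist"; returns a dict with "image" (420x560x3 uint8, red, green, blue), "vertical_fov" (degrees; the focal length in pixels is half the picture's height over the tangent of half this angle, whatever the lens; pixels are square), "cx", "cy" (the principal point, pixels), "eye" and "rotation" of the camera in the world. Camera axes: x right, y down, z forward; pixel columns grow to the right and rows downward; lengths in m; the calibration is good to about 2 mm. A picture is of the moment at which its call begins. There is no depth.
- env.finish_job(): hands the job in, once; it reports no verdict.
Trained networks look in a picture, given as the dict that the camera call returned (one of the last four; its "shot" number tells which), for a name from the list of things; names that differ only in an ending like _2 or _b are one class to them, and where a whole thing is asked for, a point or a joint stands for the part that bears it (a point fixed in the world has none). Each returns a list of dicts, best first, with "p" (0 to 1); they miss things now and then, are a little off and sometimes report something else, mostly with a low value. They report only what shows in the picture. A call takes as long as a camera call. They do not tell look-alikes from the thing itself.
- cams.recognise(picture, query): "box" ([centre column, centre row, width, height] as shares, 0 to 1, of the picture: columns of its width, rows of its height, round what is visible of it).
- cams.cut_out(picture, query): "region" (420x560 bool, what is visible of it) and "box" ([centre column, centre row, width, height] as shares, 0 to 1, of the picture: columns of its width, rows of its height, round what is visible of it).
- cams.tip_of(picture, query): "point" ([column, row] as shares, 0 to 1, of the picture: columns of its width, rows of its height: a listed point, or the origin of a listed thing).
The state is a dict: "time_s": time; "joints": joint angles; "joint_vel": joint speeds; "tau": joint torques, N m; "tcp_pos": TCP position; "tool_rot": TCP orientation; "contact_force": force on the tool from outside, world axes, zero at the start; "ft_torque": the same for the moment, N m; "opening": finger opening in m.
Only numpy, scipy, OpenCV 4.12 (cv2) and the standard library are available. Lean on these libraries where they do the work, as an engineer would, in place of code of your own. Each camera call takes 0.05 s, during which the arm holds its last target.

## Working session

There is one attempt and no reset: what is moved stays moved. The work goes in short steps, Python scripts to look and compute and a tool call to move; the robot and the scene stay as the last step left them, time stands still between calls to the robot, and variables do not carry over. Pictures are saved under pics/ and viewed, and the job is handed in when it is done.

Besides the shell and the picture viewer there is one more tool, called after "Call:" as name([rows], argument=value, ...), one row to a line, values as JSON. carry_out: Moves the arm, as the interface text tells. Its arguments: {"type":"object","properties":{"moves":{"type":"array","items":{"type":"array","items":{"type":"number"}}},"squeeze":{"type":"number"}},"required":["moves"]}

```bash
mkdir -p pics; ls
python3 - <<'E'
from plant import env,cams
import cv2,numpy as np,pickle
s=env.state(); print(s)
for n in ["scene","top","wrist"]:
    p=cams.capture(n); cv2.imwrite(f"pics/{n}0.png",p["image"][:,:,::-1])
    pickle.dump(p,open(f"pics/{n}0.pkl","wb"))
    print(n,p["shot"],p["vertical_fov"],p["cx"],p["cy"],p["eye"],np.round(p["rotation"],3).tolist(),[k for k in p])
E
```

```text
pics
{'time_s': 0.0, 'joints': array([ 9.87995525e-01,  3.42719677e-01,  1.52497988e+00,  6.87567645e-06,
        1.27537528e+00, -1.45997948e-01]), 'joint_vel': array([-0.00067413, -0.00016165, -0.00023028, -0.00033211,  0.00103676,
       -0.00053859]), 'tau': array([-6.58158115e-04, -4.33680797e+01, -2.46009189e+01, -2.80197555e-04,
        8.01693677e-03, -8.47462388e-06]), 'tcp_pos': array([0.22186637, 0.47540075, 0.23064049]), 'tool_rot': array([[ 4.23045886e-01,  9.06107887e-01, -8.21230286e-04],
       [ 9.06107075e-01, -4.23046625e-01, -1.23388659e-03],
       [-1.46545307e-03, -2.22131927e-04, -9.99998902e-01]]), 'contact_force': array([0.76162976, 0.53412978, 0.51117063]), 'ft_torque': array([ 0.0151439 , -0.00889825, -0.0017369 ]), 'opening': 0.08546480716511211}
scene 1 46.499109535505475 282.9804474413299 207.30715400899834 [ 1.19981097 -0.09095228  0.86229562] [[0.157, 0.717, -0.679], [0.987, -0.125, 0.097], [-0.015, -0.686, -0.728]] ['image', 'vertical_fov', 'cx', 'cy', 'eye', 'rotation', 'shot']
top 2 57.09441269355273 280.242452161632 218.05075363154765 [ 0.43239022 -0.00618374  0.9318974 ] [[-0.004, -0.994, 0.109], [-1.0, 0.006, 0.014], [-0.015, -0.109, -0.994]] ['image', 'vertical_fov', 'cx', 'cy', 'eye', 'rotation', 'shot']
wrist 3 61.325312529154175 280.6966165802247 209.32084282771098 [0.14983945 0.50918555 0.37314101] [[0.423, 0.861, 0.281], [0.906, -0.402, -0.132], [-0.001, 0.31, -0.951]] ['image', 'vertical_fov', 'cx', 'cy', 'eye', 'rotation', 'shot']
```

View pics/scene0.png

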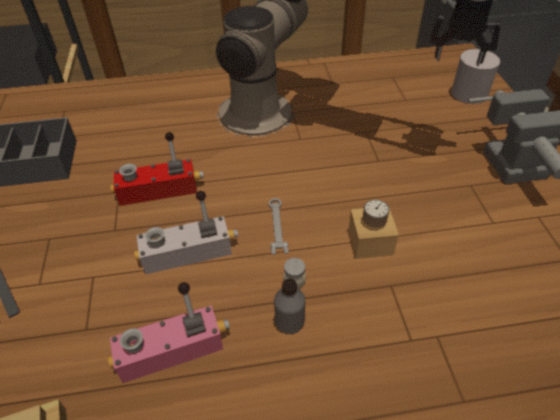

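View pics/top0.png

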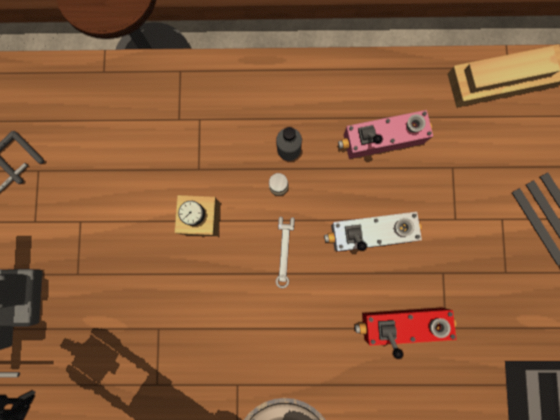

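View pics/wrist0.png

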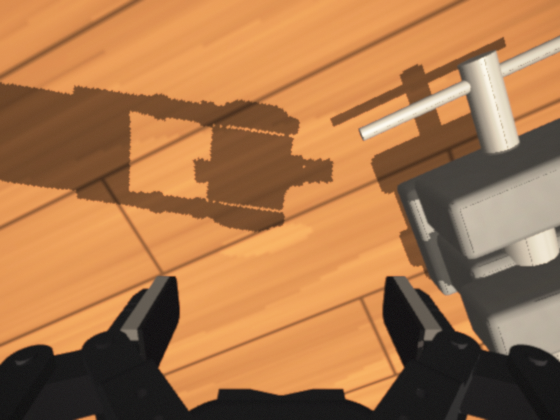

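Three shapes match the manifold in the top view: pink (388,132), bare grey/white (376,231) and red (410,327). The aluminium one is the middle one, because the other two are painted. I'll confirm that in a crop and measure.

```bash
cat > h.py <<'E'
import numpy as np,cv2
from plant import env,cams
def ray(p,uv):
    f=p["image"].shape[0]/2/np.tan(np.radians(p["vertical_fov"])/2)
    d=np.asarray(p["rotation"])@np.array([(uv[0]-p["cx"])/f,(uv[1]-p["cy"])/f,1]); return np.asarray(p["eye"]),d/np.linalg.norm(d)
def atz(p,uv,z):
    e,d=ray(p,uv); return e+d*(z-e[2])/d[2]
def tri(rs):
    A=0;b=0
    for e,d in rs:
        M=np.eye(3)-np.outer(d,d);A=A+M;b=b+M@e
    x=np.linalg.solve(A,b); return x,[np.linalg.norm((np.eye(3)-np.outer(d,d))@(x-e)) for e,d in rs]
def proj(p,X):
    f=p["image"].shape[0]/2/np.tan(np.radians(p["vertical_fov"])/2)
    c=np.asarray(p["rotation"]).T@(np.asarray(X)-p["eye"]); return np.array([p["cx"]+f*c[0]/c[2],p["cy"]+f*c[1]/c[2]])
E
python3 - <<'E'
from h import *
ps={n:cams.capture(n) for n in ["scene","top"]}
for q in ["port","lever_knob","manifold","gauge","holder","oil_can","screw_jar"]:
    for n,p in ps.items():
        for r in cams.tip_of(p,q)[:4]:
            uv=np.array(r["point"])*[560,420]
            z={"port":.085,"lever_knob":.136,"gauge":.014}.get(q,0)
            print(q,n,round(r["p"],2),np.round(uv,1),np.round(atz(p,uv,z),4))
for n,p in ps.items():
    r=cams.recognise(p,"gauge"); print(n,[(x["p"],np.round(np.array(x["box"])*[560,420,560,420],1)) for x in r[:3]])
a=ps["top"]["image"][190:270,310:440]; b=ps["scene"]["image"][180:290,120:250]
c=ps["top"]["image"][185:245,165:225]
cv2.imwrite("pics/crop1.png",np.hstack([cv2.resize(x,(w,400),interpolation=2) for x,w in((a,400*130//80-250),(c,300))])[:,:,::-1])
cv2.imwrite("pics/crop2.png",cv2.resize(b,None,fx=5,fy=5,interpolation=2)[:,:,::-1])
E
```

```text
port scene 0.86 [132.2 343.7] [ 0.7518 -0.2972  0.085 ]
port scene 0.85 [156.4 232.7] [ 0.5016 -0.2603  0.085 ]
port scene 0.69 [277.5 224.7] [ 0.5228 -0.0071  0.085 ]
port scene 0.61 [126.3 169.6] [ 0.2898 -0.3349  0.085 ]
port top 0.94 [415.1 122.2] [ 0.7411 -0.2997  0.085 ]
port top 0.85 [403.6 227.7] [ 0.5024 -0.2645  0.085 ]
port top 0.85 [440.4 326.1] [ 0.2919 -0.3343  0.085 ]
lever_knob scene 0.75 [200.  194.6] [ 0.4564 -0.1605  0.136 ]
lever_knob scene 0.67 [170.8 134.8] [ 0.242 -0.221  0.136]
lever_knob scene 0.6 [184.  288.6] [ 0.6878 -0.1983  0.136 ]
lever_knob top 0.72 [362.2 243.2] [ 0.4668 -0.1631  0.136 ]
lever_knob top 0.56 [374.5 138.1] [ 0.6886 -0.195   0.136 ]
lever_knob top 0.47 [396.8 354.1] [ 0.2461 -0.2257  0.136 ]
manifold scene 0.95 [171.9 346.2] [ 0.7208 -0.244   0.    ]
manifold scene 0.83 [157.7 188.8] [ 0.2779 -0.2784  0.    ]
manifold scene 0.77 [185.4 252.9] [ 0.4966 -0.2135  0.    ]
manifold top 0.89 [402.9 322.8] [ 0.2854 -0.2801  0.    ]
manifold top 0.86 [383.5 140.8] [ 0.7253 -0.2493  0.    ]
manifold top 0.83 [369.8 232.7] [ 0.4978 -0.2089  0.    ]
manifold top 0.34 [288.6 150.5] [ 0.7027 -0.0146  0.    ]
gauge scene 0.85 [371.1 234.2] [0.5252 0.2048 0.014 ]
gauge top 0.88 [201.6 218.5] [0.5331 0.1954 0.014 ]
holder scene 0.79 [369.  240.2] [0.5304 0.1999 0.    ]
holder top 0.94 [200.  218.6] [0.5344 0.2025 0.    ]
oil_can scene 0.8 [291.6 319.4] [ 0.7016 -0.0077  0.    ]
oil_can top 0.96 [286.2 149.7] [ 0.7048 -0.0086  0.    ]
screw_jar top 0.88 [279.6 184.3] [0.6179 0.0081 0.    ]
scene [(0.7, array([375.6, 213.9,  23.4,  29.9]))]
top [(0.69, array([190.6, 212.9,  28.9,  25.1]))]
```

View pics/crop1.png

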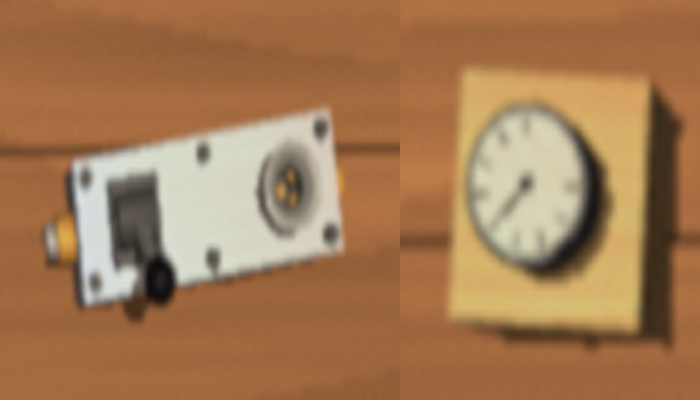

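View pics/crop2.png

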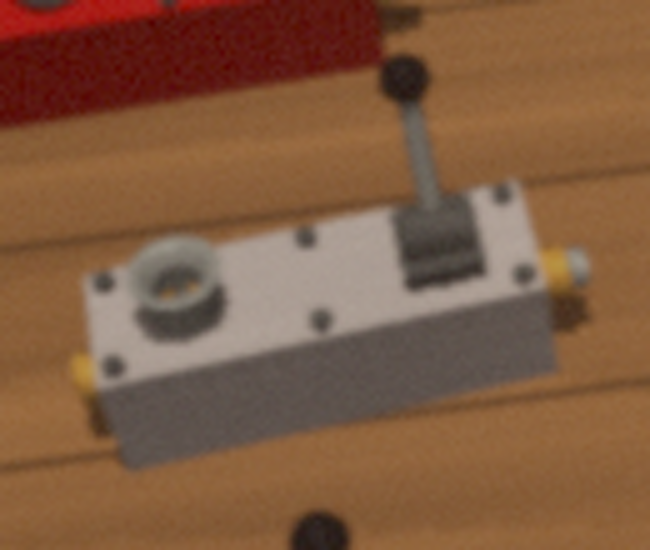

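The crop confirms the bare aluminium block at top pixel (376,231). Its flared steel port is at (403,227), and its lever leans to -x with the knob at (362,243). Next: the dial position and the first approach.

```bash
cat >> h.py <<'E'
def goal(xyz=None,jaw=None,down=True):
    s=env.state(); R=s["tool_rot"]; 
    out=[]
    if xyz is not None: print("t",round(s["time_s"],2),"shift cm (tool)",np.round(R.T@(np.array(xyz)-s["tcp_pos"])*100,2),"tcp",np.round(s["tcp_pos"],4),"F",np.round(s["contact_force"],1),"op",round(s["opening"],4))
    if jaw is not None:
        z=np.array([0,0,-1.]);x=np.array([np.cos(jaw),np.sin(jaw),0]);Rg=np.c_[x,np.cross(z,x),z]
        from scipy.spatial.transform import Rotation as Q
        print("turn(tool)",np.round(Q.from_matrix(R.T@Rg).as_rotvec(),4))
E
python3 - <<'E'
from h import *
import pickle
top=pickle.load(open("pics/top0.pkl","rb"));sc=pickle.load(open("pics/scene0.pkl","rb"))
d=atz(top,(190.3,212.8),.112);print(d)
im=sc["image"][190:260,340:410]
cv2.imwrite("pics/crop3.png",cv2.resize(im,None,fx=8,fy=8,interpolation=2)[:,:,::-1])
print(proj(sc,d), proj(sc,[*d[:2],0.07]))
j=np.arctan2(.906,.423)-0.63
goal((d[0],d[1],.20),j)
E
```

```text
[0.53477741 0.19845948 0.112     ]
[374.89414078 207.89375284] [372.53020067 221.20201506]
t 1.05 shift cm (tool) [-11.89  40.06   3.13] tcp [0.2221 0.4757 0.2313] F [ 0.7 -0.9  0.4] op 0.0851
turn(tool) [-0.0e+00 -1.0e-04  6.3e-01]
```

View pics/crop3.png

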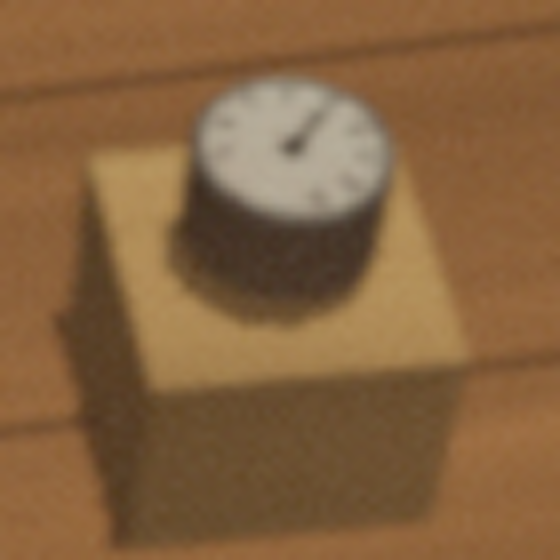

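Call:
carry_out([
  [-1.5,5,0,0,0,0,8.5],
  [-1.5,5,0,0,0,0,8.5],
  [-1.5,5,0,0,0,0,8.5],
  [-1.5,5,0,0,0,0,8.5],
  [-1.5,5,0,0,0,0,8.5],
])

```text
time_s: 1.55
tcp_pos: [0.4099, 0.3079, 0.2315]
tool_rot: [[0.423, 0.906, 0.001], [0.906, -0.423, 0.0], [0.001, 0.0, -1.0]]
contact_force: [1.4, 0.3, 0.4]
opening: 0.0845
```

Call:
carry_out([
  [-1.5,5,0,0,0,0.12,8.5],
  [-0.9,4.2,0,0,0,0.12,8.5],
  [0,2,0,0,0,0.13,8.5],
  [0,0,0,0,0,0.13,8.5],
  [0,0,0,0,0,0.13,8.5],
])

```text
time_s: 2.05
tcp_pos: [0.4931, 0.2328, 0.2311]
tool_rot: [[0.879, 0.476, -0.0], [0.476, -0.879, -0.0], [-0.0, -0.0, -1.0]]
contact_force: [-0.0, 0.6, 0.0]
opening: 0.0853
```

Run:
```python
from h import *
w=cams.capture("wrist");cv2.imwrite("pics/w1.png",w["image"][:,:,::-1])
print(proj(w,[.5348,.1985,.112]))
for q in ["gauge"]:
  for r in cams.recognise(w,q)[:2]: print(r["p"],np.array(r["box"])*[560,420,560,420])
goal((.5348,.1985,.2),np.arctan2(.906,.423)-0.63)
```

```text
[305.61396282 260.82677552]
0.98 [306.712 253.848  60.424  72.702]
t 2.15 shift cm (tool) [2.02 5.09 3.12] tcp [0.4926 0.2334 0.2312] F [-0.8  0.6  0.4] op 0.0849
turn(tool) [-0.0001  0.0001 -0.0017]
```

View pics/w1.png

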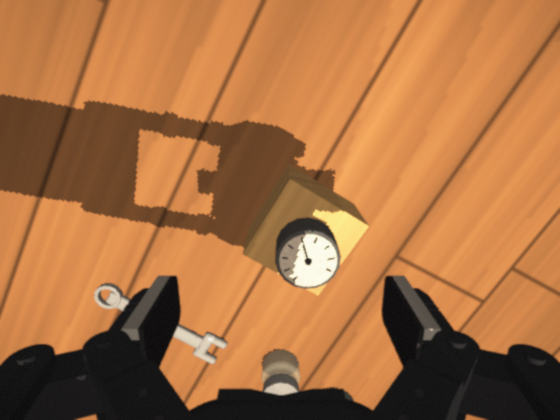

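Run:
```python
from h import *
import pickle
w=cams.capture("wrist")
top=pickle.load(open("pics/top0.pkl","rb"));sc=pickle.load(open("pics/scene0.pkl","rb"))
# dial ellipse fit
im=cv2.cvtColor(w["image"],cv2.COLOR_RGB2HSV); m=((im[...,1]<90)&(im[...,2]>150)).astype(np.uint8); m[:215]=0;m[295:]=0;m[:,:265]=0;m[:,350:]=0
n,l,st,c=cv2.connectedComponentsWithStats(m);i=1+np.argmax(st[1:,4]);print(st[i],c[i])
for uv in [(308,260),c[i]]: print(atz(w,uv,.112))
print(tri([ray(w,(308,260)),ray(top,(190.3,212.8)),ray(sc,(376.4,208.4))]))
```

```text
[ 280  234   59   55 2289] [309.65093927 261.07033639]
[0.53590302 0.20087155 0.112     ]
[0.53756794 0.20068577 0.112     ]
(array([0.53571466, 0.20027185, 0.11073701]), [np.float64(0.0005783452905081607), np.float64(0.001625805524797549), np.float64(0.0012923612121722324)])
```

Call:
carry_out([
  [1.1,2.5,2,0,0,0,8.5],
  [1.1,2.5,3,0,0,0,8.5],
  [0,0,4,0,0,0,8.5],
  [0,0,2,0,0,0,8.5],
  [0,0,0,0,0,0,8.5],
])

```text
time_s: 2.7
tcp_pos: [0.5339, 0.2001, 0.1182]
tool_rot: [[0.874, 0.486, -0.007], [0.486, -0.874, -0.001], [-0.006, -0.002, -1.0]]
contact_force: [-0.4, 0.1, -0.0]
opening: 0.085
```

Run:
```python
from h import *
w=cams.capture("wrist");cv2.imwrite("pics/w2.png",w["image"][:,:,::-1])
print(proj(w,[.5358,.2004,.112]))
goal((.5358,.2004,.07),np.arctan2(.906,.423)-0.63)
```

```text
[284.68079103 273.58880519]
t 2.75 shift cm (tool) [0.06 0.05 5.04] tcp [0.5352 0.2006 0.1204] F [-0.2  0.6  0.5] op 0.0847
turn(tool) [-0.0008  0.0026  0.0028]
```

View pics/w2.png

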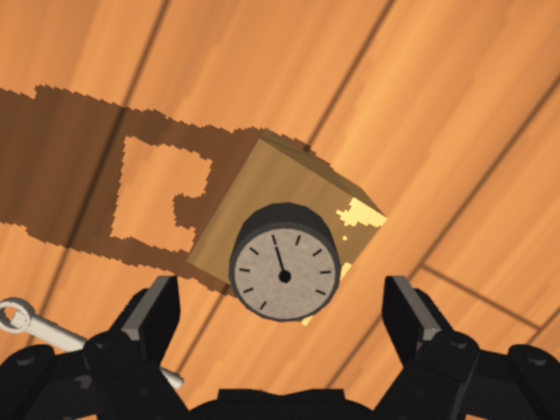

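The dial centre is at (286,276), midway between the fingers and within 1 mm of the prediction. Descending to grip.

Call:
carry_out([
  [0.1,0.1,2,0,0,0,8.5],
  [0,0,2,0,0,0,8.5],
  [0,0,1,0,0,0,8.5],
  [0,0,0,0,0,0,5.0],
  [0,0,0,0,0,0,5.0],
], squeeze=60)

```text
time_s: 3.25
tcp_pos: [0.538, 0.2005, 0.0727]
tool_rot: [[0.875, 0.484, 0.002], [0.484, -0.875, 0.001], [0.002, 0.001, -1.0]]
contact_force: [0.4, 0.1, -0.3]
opening: 0.0587
```

Call:
carry_out([
  [0,0,0,0,0,0,4.5],
  [0,0,0,0,0,0,4.5],
  [0,0,0,0,0,0,4.5],
  [0,0,0,0,0,0,4.5],
  [0,0,0,0,0,0,4.5],
])

```text
time_s: 3.75
tcp_pos: [0.5382, 0.2005, 0.073]
tool_rot: [[0.876, 0.483, 0.003], [0.483, -0.876, 0.001], [0.003, 0.001, -1.0]]
contact_force: [-0.9, 0.0, 6.8]
opening: 0.0529
```

Run:
```python
from h import *
w=cams.capture("wrist");cv2.imwrite("pics/w3.png",w["image"][:,:,::-1])
goal((.5358,.2004,.07),np.arctan2(.906,.423)-0.63)
```

```text
t 3.8 shift cm (tool) [-0.21 -0.11  0.3 ] tcp [0.5382 0.2005 0.073 ] F [-2.1 -0.1  6.2] op 0.053
turn(tool) [ 0.0007 -0.003   0.0002]
```

View pics/w3.png

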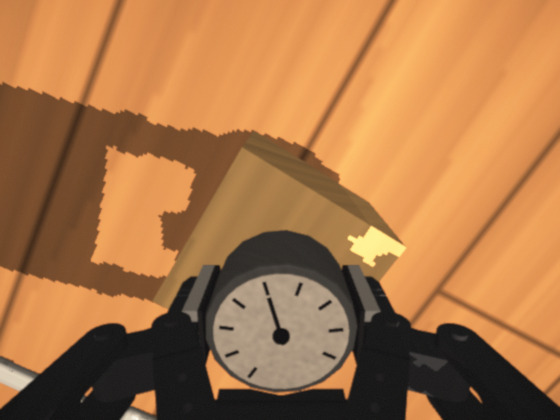

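Call:
carry_out([
  [0,0,-1,0,0,0,4.5],
  [0,0,-2,0,0,0,4.5],
  [0,0,-4,0,0,0,4.5],
  [0,0,-5,0,0,0,4.5],
  [0,0,-3,0,0,0,4.5],
])

```text
time_s: 4.3
tcp_pos: [0.538, 0.2003, 0.2257]
tool_rot: [[0.876, 0.483, 0.005], [0.483, -0.876, 0.001], [0.004, 0.001, -1.0]]
contact_force: [0.8, 1.0, -3.6]
opening: 0.0529
```

Run:
```python
from h import *
w=cams.capture("scene");cv2.imwrite("pics/s4.png",cv2.resize(w["image"][60:260,280:480],None,fx=3,fy=3,interpolation=2)[:,:,::-1])
w=cams.capture("wrist");cv2.imwrite("pics/w4.png",w["image"][:,:,::-1])
goal((.4939,-.2625,.22),-.3)
```

```text
t 4.4 shift cm (tool) [-26.37  38.35   0.56] tcp [0.5394 0.2007 0.2272] F [-0.3  0.6 -2.1] op 0.0528
turn(tool) [-0.0014 -0.0106  0.8042]
```

View pics/s4.png

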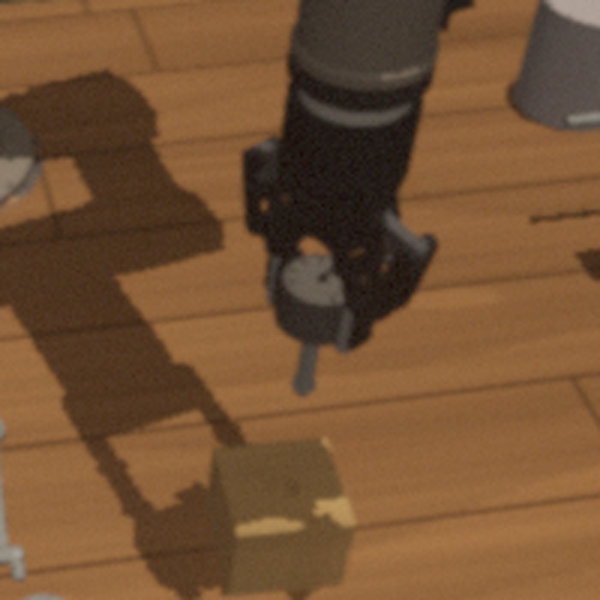

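View pics/w4.png

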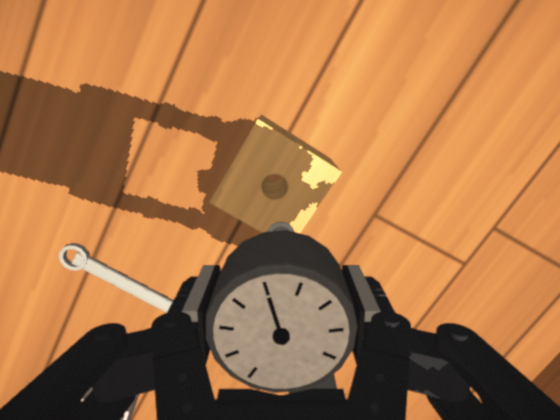

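Run:
```python
from h import *
w=cams.capture("wrist");s=env.state();R=s["tool_rot"];t=s["tcp_pos"]
f=lambda uv,zt:(lambda e,d:R.T@((e+d*((t[2]-zt-e[2])/d[2]))-t))(*ray(w,uv))
print("dial in tool",f((281,336),-.039),f((281,334),-.039))
# predicted nose ring outline
for y in (-.003,0,.003):
  c=t+R@np.array([0,y,.059]); 
  print(y,proj(w,t+R@np.array([0,y-.0045,.059])),proj(w,t+R@np.array([0,y-.0085,.052])))
cv2.imwrite("pics/w5.png",cv2.resize(w["image"][205:260,245:315],None,fx=9,fy=9,interpolation=2)[:,:,::-1])
p=cams.capture("scene")
for x in(-.004,0,.004): print(proj(p,t+R@np.array([x,0,.059])),proj(p,t+R@np.array([x,0,.003])))
cv2.imwrite("pics/s5.png",cv2.resize(p["image"][130:200,350:420],None,fx=9,fy=9,interpolation=2)[:,:,::-1])
```

```text
dial in tool [ 0.00124764  0.00335999 -0.03898971] [ 0.00124762  0.00250577 -0.03899089]
-0.003 [277.96781756 216.74870278] [277.92683797 214.28591399]
0 [277.98079264 221.35569548] [277.94048444 219.07737745]
0.003 [277.99365663 225.92324821] [277.95400971 223.82628392]
[378.11560399 189.96267572] [381.69672867 169.29167668]
[379.54846852 191.04461951] [383.19953985 170.371841  ]
[380.98776492 192.13141994] [384.7093875  171.45706287]
```

View pics/w5.png

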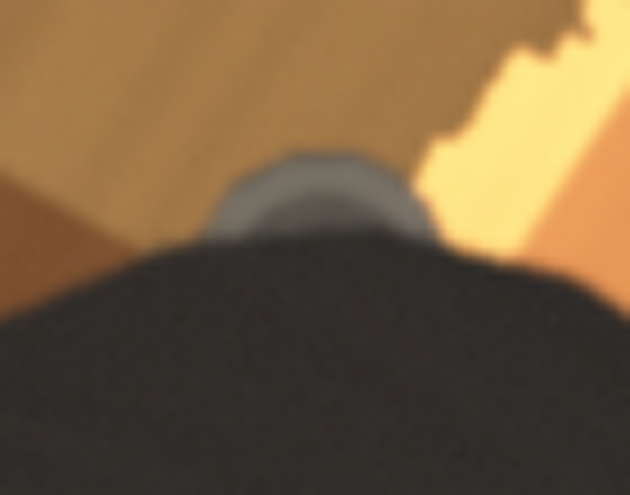

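View pics/s5.png

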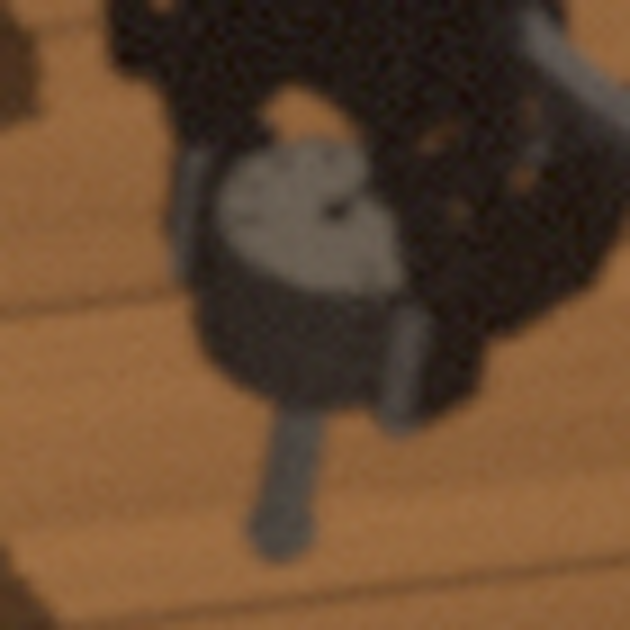

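Gauge held nearly straight; nose is within 2 mm of the tool axis. Moving over the port.

Call:
carry_out([
  [-2.0,3.0,0,0,0,0,4.5],
  [-2.8,4.1,0,0,0,0,4.5],
  [-2.8,4.1,0,0,0,0,4.5],
  [-2.8,4.1,0,0,0,0,4.5],
  [-2.8,4.1,0,0,0,0,4.5],
])

```text
time_s: 5.0
tcp_pos: [0.5137, -0.035, 0.2193]
tool_rot: [[0.875, 0.483, -0.004], [0.483, -0.875, 0.001], [-0.003, -0.003, -1.0]]
contact_force: [1.2, 0.9, -2.1]
opening: 0.053
```

Call:
carry_out([
  [-2.8,4.1,0,0,0,0,4.5],
  [-2.8,4.1,0,0,0,0,4.5],
  [-2.8,4.1,0,0,0,0,4.5],
  [-2.8,4.1,0,0,0,0,4.5],
  [-1.8,2.6,0,0,0,0.14,4.5],
])

```text
time_s: 5.5
tcp_pos: [0.4915, -0.2654, 0.219]
tool_rot: [[0.936, 0.353, -0.004], [0.353, -0.936, 0.002], [-0.003, -0.003, -1.0]]
contact_force: [0.0, 0.2, -1.8]
opening: 0.0528
```

Call:
carry_out([
  [0,0,0,0,0,0.14,4.5],
  [0,0,0,0,0,0.14,4.5],
  [0,0,0,0,0,0.14,4.5],
  [0,0,0,0,0,0.14,4.5],
  [0,0,0,0,0,0.1,4.5],
])

```text
time_s: 6.0
tcp_pos: [0.4922, -0.262, 0.2189]
tool_rot: [[0.955, -0.297, -0.004], [-0.297, -0.955, 0.003], [-0.004, -0.002, -1.0]]
contact_force: [0.6, -0.0, -1.6]
opening: 0.0531
```

Run:
```python
from h import *
w=cams.capture("wrist");cv2.imwrite("pics/w6.png",w["image"][:,:,::-1])
for q in("port","lever_knob"):
  for r in cams.tip_of(w,q)[:3]: 
    uv=np.array(r["point"])*[560,420]; print(q,r["p"],uv,atz(w,uv,.085 if q=="port" else .136))
goal((.502,-.2625,.22),-.3)
```

```text
port 0.93 [ 94.024 330.918] [ 0.28837775 -0.33368151  0.085     ]
port 0.91 [299.824 199.584] [ 0.5059885  -0.26846333  0.085     ]
lever_knob 0.72 [178.808  83.916] [ 0.45882981 -0.16229543  0.136     ]
lever_knob 0.4 [269.696 126.   ] [ 0.50342922 -0.20203083  0.136     ]
t 6.15 shift cm (tool) [ 0.92 -0.24 -0.05] tcp [ 0.4925 -0.2621  0.2195] F [ 0.1 -0.5 -1.7] op 0.0527
turn(tool) [-0.0013  0.0035  0.0062]
```

View pics/w6.png

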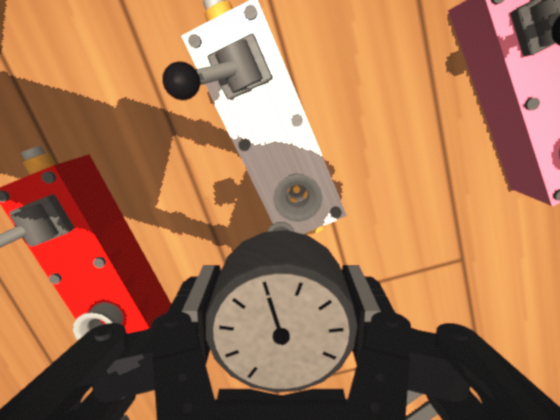

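Port mouth centre at (298,197), black knob at (181,81). Computing the offset relative to the nose, both measured with this same camera.

Run:
```python
from h import *
w=cams.capture("wrist");s=env.state();R=s["tool_rot"];t=s["tcp_pos"]
cv2.imwrite("pics/w7.png",cv2.resize(w["image"][160:250,240:350],None,fx=6,fy=6,interpolation=2)[:,:,::-1])
P=atz(w,(298.4,197.2),.085); print("port",P,"tool",R.T@(P-t)*100)
sc={k:atz(w,uv,.060) for k,uv in dict(a=(195,41),b=(251,14),c=(336,212),d=(244,145),e=(297,120)).items()}
for k,v in sc.items(): print(k,v)
v=sc["b"]-sc["c"]; print("edge len",np.linalg.norm(v),"yaw of y axis",np.degrees(np.arctan2(-v[0],v[1])))
K=atz(w,(181,81),.136); print("knob",K)
```

```text
port [ 0.50587581 -0.26645341  0.085     ] tool [ 1.42154421  0.03611569 13.48168741]
a [ 0.46277139 -0.12907323  0.06      ]
b [ 0.51031716 -0.12394908  0.06      ]
c [ 0.53349219 -0.2967409   0.06      ]
d [ 0.47351197 -0.21616593  0.06      ]
e [ 0.52215306 -0.20938944  0.06      ]
edge len 0.17433902685251249 yaw of y axis 7.638987604927122
knob [ 0.46019248 -0.16150917  0.136     ]
```

View pics/w7.png

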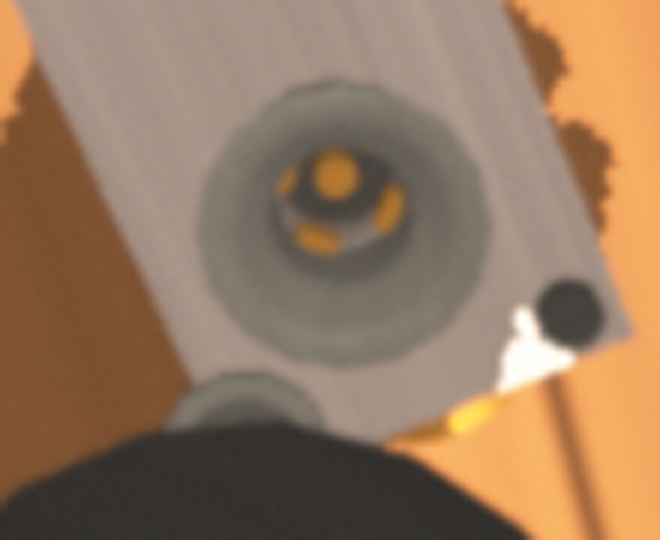

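Call:
carry_out([
  [1.15,-0.2,1,0,0,0,4.5],
  [0,0,2,0,0,0,4.5],
  [0,0,2,0,0,0,4.5],
  [0,0,1.5,0,0,0,4.5],
  [0,0,0,0,0,0,4.5],
])

```text
time_s: 6.7
tcp_pos: [0.5041, -0.2631, 0.1531]
tool_rot: [[0.957, -0.29, -0.005], [-0.29, -0.957, 0.003], [-0.005, -0.002, -1.0]]
contact_force: [-0.8, 0.3, -2.1]
opening: 0.0527
```

Run:
```python
from h import *
w=cams.capture("scene");cv2.imwrite("pics/s8.png",cv2.resize(w["image"][160:280,110:230],None,fx=5,fy=5,interpolation=2)[:,:,::-1])
a=cams.capture("top");cv2.imwrite("pics/t8.png",cv2.resize(a["image"][170:270,340:460],None,fx=5,fy=5,interpolation=2)[:,:,::-1])
goal((.505,-.265,.144),-.3)
```

```text
t 6.8 shift cm (tool) [0.01 0.1  1.18] tcp [ 0.5052 -0.2641  0.1558] F [-0.3 -0.8 -2. ] op 0.0531
turn(tool) [-0.0004  0.0007  0.0048]
```

View pics/s8.png

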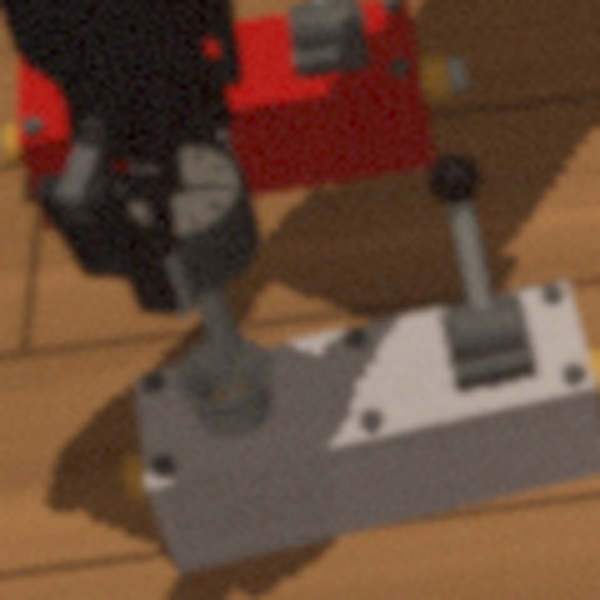

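Call:
carry_out([
  [0,0,0.5,0,0,0,4.5],
  [0,0,0.5,0,0,0,4.5],
  [0,0,0.3,0,0,0,4.5],
  [0,0,0.3,0,0,0,4.5],
  [0,0,0,0,0,0,4.5],
])

```text
time_s: 7.3
tcp_pos: [0.5047, -0.264, 0.1399]
tool_rot: [[0.956, -0.292, -0.0], [-0.292, -0.956, 0.0], [-0.001, -0.0, -1.0]]
contact_force: [0.0, -0.1, -2.8]
opening: 0.0527
```

Call:
carry_out([
  [0,0,0.2,0,0,0,4.5],
  [0,0,0.2,0,0,0,4.5],
  [0,0,0.2,0,0,0,4.5],
  [0,0,0,0,0,0,4.5],
  [0,0,0,0,0,0,4.5],
])

```text
time_s: 7.8
tcp_pos: [0.5049, -0.2641, 0.1342]
tool_rot: [[0.956, -0.292, -0.0], [-0.292, -0.956, 0.0], [-0.0, -0.0, -1.0]]
contact_force: [-0.7, 0.5, -3.1]
opening: 0.053
```

Call:
carry_out([
  [0,0,0.2,0,0,0,4.5],
  [0,0,0.2,0,0,0,4.5],
  [0,0,0.1,0,0,0,4.5],
  [0,0,0,0,0,0,4.5],
  [0,0,0,0,0,0,4.5],
])

```text
time_s: 8.3
tcp_pos: [0.5051, -0.2646, 0.1296]
tool_rot: [[0.956, -0.292, 0.001], [-0.292, -0.956, -0.001], [0.001, 0.001, -1.0]]
contact_force: [-1.3, -3.4, 1.0]
opening: 0.0526
```

Call:
carry_out([
  [0,0,0.1,0,0,0,4.5],
  [0,0,0.1,0,0,0,4.5],
  [0,0,0.1,0,0,0,4.5],
  [0,0,0,0,0,0,4.5],
  [0,0,0,0,0,0,4.5],
])

```text
time_s: 8.8
tcp_pos: [0.5049, -0.2648, 0.1261]
tool_rot: [[0.957, -0.292, 0.0], [-0.292, -0.957, -0.001], [0.001, 0.001, -1.0]]
contact_force: [-0.7, -5.2, 0.2]
opening: 0.0529
```

The funnel pushes toward -y, so I'm shifting 1.5 mm that way.

Call:
carry_out([
  [0.05,0.15,0,0,0,0,4.5],
  [0,0,0,0,0,0,4.5],
  [0,0,0.1,0,0,0,4.5],
  [0,0,0.1,0,0,0,4.5],
  [0,0,0,0,0,0,4.5],
])

```text
time_s: 9.3
tcp_pos: [0.5048, -0.2654, 0.1239]
tool_rot: [[0.957, -0.292, -0.0], [-0.292, -0.957, 0.0], [-0.001, -0.0, -1.0]]
contact_force: [-0.4, -2.7, -3.0]
opening: 0.0526
```

Call:
carry_out([
  [0,0,0.1,0,0,0,4.5],
  [0,0,0.1,0,0,0,4.5],
  [0,0,0,0,0,0,4.5],
  [0,0,0,0,0,0,4.5],
  [0,0,0,0,0,0,4.5],
])

```text
time_s: 9.8
tcp_pos: [0.5048, -0.2655, 0.1221]
tool_rot: [[0.957, -0.292, -0.0], [-0.292, -0.957, 0.0], [-0.0, -0.0, -1.0]]
contact_force: [0.1, -2.2, -2.1]
opening: 0.0528
```

Call:
carry_out([
  [0.02,0.08,0.1,0,0,0,4.5],
  [0,0,0.1,0,0,0,4.5],
  [0,0,0.1,0,0,0,4.5],
  [0,0,0,0,0,0,4.5],
  [0,0,0,0,0,0,4.5],
])

```text
time_s: 10.3
tcp_pos: [0.5048, -0.2665, 0.1193]
tool_rot: [[0.956, -0.292, -0.0], [-0.292, -0.956, 0.0], [-0.0, -0.0, -1.0]]
contact_force: [-1.4, -1.5, -1.3]
opening: 0.0529
```

Call:
carry_out([
  [0,0,0.1,0,0,0,4.5],
  [0,0,0.1,0,0,0,4.5],
  [0,0,0.1,0,0,0,4.5],
  [0,0,0,0,0,0,4.5],
  [0,0,0,0,0,0,4.5],
])

```text
time_s: 10.8
tcp_pos: [0.5052, -0.2667, 0.1172]
tool_rot: [[0.957, -0.292, 0.001], [-0.292, -0.957, -0.001], [0.002, 0.0, -1.0]]
contact_force: [-1.9, 0.1, 5.8]
opening: 0.0532
```

Call:
carry_out([
  [0,0,0.1,0,0,0,4.5],
  [0,0,0.1,0,0,0,4.5],
  [0,0,0,0,0,0,4.5],
  [0,0,0,0,0,0,4.5],
  [0,0,0,0,0,0,4.5],
])

```text
time_s: 11.3
tcp_pos: [0.5051, -0.2666, 0.1148]
tool_rot: [[0.957, -0.292, 0.001], [-0.292, -0.957, -0.0], [0.001, 0.0, -1.0]]
contact_force: [-2.1, -1.5, 4.8]
opening: 0.0527
```

Call:
carry_out([
  [0,0,0.1,0,0,0,4.5],
  [0,0,0.1,0,0,0,4.5],
  [0,0,0,0,0,0,4.5],
  [0,0,0,0,0,0,4.5],
  [0,0,0,0,0,0,4.5],
])

```text
time_s: 11.8
tcp_pos: [0.5052, -0.2667, 0.1131]
tool_rot: [[0.957, -0.292, 0.001], [-0.292, -0.957, -0.001], [0.001, 0.0, -1.0]]
contact_force: [-3.0, -0.8, 7.6]
opening: 0.053
```

Call:
carry_out([
  [-0.08,0.02,0.1,0,0,0,4.5],
  [0,0,0.1,0,0,0,4.5],
  [0,0,0,0,0,0,4.5],
  [0,0,0,0,0,0,4.5],
  [0,0,0,0,0,0,4.5],
])

```text
time_s: 12.3
tcp_pos: [0.5054, -0.2668, 0.1114]
tool_rot: [[0.956, -0.292, 0.003], [-0.292, -0.956, -0.001], [0.004, 0.0, -1.0]]
contact_force: [0.8, -0.3, 7.2]
opening: 0.0528
```

Call:
carry_out([
  [0,0,0.1,0,0,0,4.5],
  [0,0,0.05,0,0,0,4.5],
  [0,0,0,0,0,0,4.5],
  [0,0,0,0,0,0,4.5],
  [0,0,0,0,0,0,4.5],
])

```text
time_s: 12.8
tcp_pos: [0.5053, -0.2668, 0.1099]
tool_rot: [[0.956, -0.292, 0.003], [-0.292, -0.956, -0.001], [0.004, 0.0, -1.0]]
contact_force: [0.3, -0.4, 7.8]
opening: 0.0529
```

Call:
carry_out([
  [0,0,0.1,0,0,0,4.5],
  [0,0,0,0,0,0,4.5],
  [0,0,0,0,0,0,4.5],
  [0,0,0,0,0,0,4.5],
  [0,0,0,0,0,0,4.5],
])

```text
time_s: 13.3
tcp_pos: [0.5054, -0.2669, 0.1096]
tool_rot: [[0.956, -0.292, 0.004], [-0.292, -0.956, -0.002], [0.004, 0.001, -1.0]]
contact_force: [-1.1, -0.7, 11.5]
opening: 0.0531
```

Call:
carry_out([
  [0,0,0.1,0,0,0,4.5],
  [0,0,0,0,0,0,4.5],
  [0,0,0,0,0,0,4.5],
  [0,0,0,0,0,0,4.5],
  [0,0,0,0,0,0,4.5],
])

```text
time_s: 13.8
tcp_pos: [0.5054, -0.2669, 0.1095]
tool_rot: [[0.956, -0.292, 0.004], [-0.292, -0.957, -0.002], [0.005, 0.001, -1.0]]
contact_force: [-3.3, 1.2, 19.0]
opening: 0.0529
```

Call:
carry_out([
  [0,0,0,0,0,0,4.5],
  [0,0,0,0,0,0,4.5],
  [0,0,0,0,0,0,4.5],
  [0,0,0,0,0,0,4.5],
  [0,0,0,0,0,0,4.5],
])

```text
time_s: 14.3
tcp_pos: [0.5054, -0.2669, 0.1095]
tool_rot: [[0.957, -0.292, 0.004], [-0.292, -0.957, -0.002], [0.005, 0.001, -1.0]]
contact_force: [-1.6, 1.2, 17.7]
opening: 0.0526
```

Run:
```python
from h import *
w=cams.capture("wrist");cv2.imwrite("pics/w9.png",w["image"][:,:,::-1])
w=cams.capture("scene");cv2.imwrite("pics/s9.png",cv2.resize(w["image"][160:280,110:230],None,fx=5,fy=5,interpolation=2)[:,:,::-1])
for i in range(3): cams.capture("top"); goal((.505,-.265,.1095),-.3)
```

```text
t 14.45 shift cm (tool) [-0.1  -0.17  0.  ] tcp [ 0.5054 -0.2669  0.1095] F [-2.4  0.7 18.9] op 0.0531
turn(tool) [ 0.0008 -0.0047  0.004 ]
t 14.5 shift cm (tool) [-0.09 -0.17 -0.  ] tcp [ 0.5054 -0.2669  0.1095] F [-2.   1.1 18.2] op 0.0526
turn(tool) [ 0.0008 -0.0046  0.004 ]
t 14.55 shift cm (tool) [-0.1  -0.17 -0.  ] tcp [ 0.5054 -0.2669  0.1095] F [-2.9  0.4 17.7] op 0.0527
turn(tool) [ 0.0008 -0.0047  0.004 ]
```

View pics/s9.png

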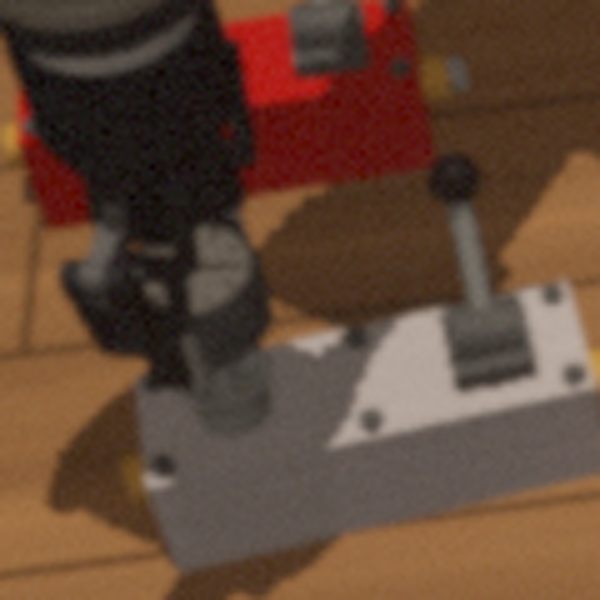

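View pics/w9.png

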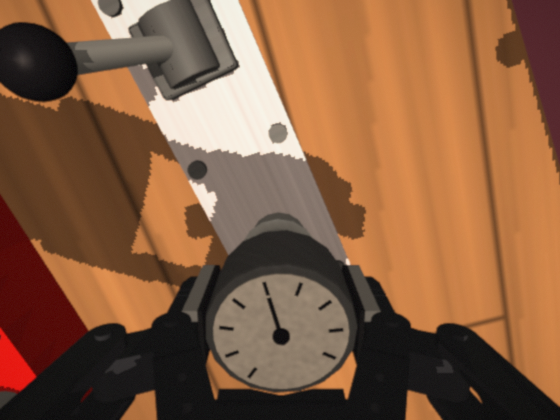

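Steady at about 18–20 N with no further motion and no slip in the grip, so this looks like the stop. I'll ease off gently to check whether the catches hold.

Call:
carry_out([
  [0,0,-0.1,0,0,0,4.5],
  [0,0,-0.1,0,0,0,4.5],
  [0,0,-0.1,0,0,0,4.5],
  [0,0,0,0,0,0,4.5],
  [0,0,0,0,0,0,4.5],
])

```text
time_s: 15.05
tcp_pos: [0.5053, -0.2668, 0.1108]
tool_rot: [[0.956, -0.292, 0.003], [-0.292, -0.956, -0.001], [0.004, 0.0, -1.0]]
contact_force: [0.9, -1.4, 6.8]
opening: 0.053
```

Call:
carry_out([
  [0,0,-0.1,0,0,0,4.5],
  [0,0,-0.1,0,0,0,4.5],
  [0,0,0,0,0,0,4.5],
  [0,0,0,0,0,0,4.5],
  [0,0,0,0,0,0,4.5],
])

```text
time_s: 15.55
tcp_pos: [0.5052, -0.2668, 0.1116]
tool_rot: [[0.956, -0.292, 0.003], [-0.292, -0.956, -0.001], [0.003, -0.0, -1.0]]
contact_force: [5.4, -1.0, -0.2]
opening: 0.0528
```

Call:
carry_out([
  [0,0,-0.1,0,0,0,4.5],
  [0,0,0,0,0,0,4.5],
  [0,0,0,0,0,0,4.5],
  [0,0,0,0,0,0,4.5],
  [0,0,0,0,0,0,4.5],
])

```text
time_s: 16.05
tcp_pos: [0.5051, -0.2666, 0.1118]
tool_rot: [[0.956, -0.292, 0.002], [-0.292, -0.956, -0.0], [0.002, -0.0, -1.0]]
contact_force: [6.6, -2.1, -5.8]
opening: 0.0527
```

The lock holds: pulling gives -6 N with only 0.2 mm of motion. Easing back and releasing.

Call:
carry_out([
  [0,0,0.1,0,0,0,4.5],
  [0,0,0.05,0,0,0,4.5],
  [0,0,0,0,0,0,6.0],
  [0,0,0,0,0,0,8.5],
  [0,0,0,0,0,0,8.5],
])

```text
time_s: 16.55
tcp_pos: [0.5032, -0.2659, 0.1107]
tool_rot: [[0.957, -0.292, -0.002], [-0.292, -0.957, 0.001], [-0.002, -0.001, -1.0]]
contact_force: [-0.3, 0.3, 0.5]
opening: 0.0847
```

Call:
carry_out([
  [0,0,0,0,0,0,8.5],
  [0,0,-0.5,0,0,0,8.5],
  [0,0,-1,0,0,0,8.5],
  [0,0,-2,0,0,0,8.5],
  [0,0,-2,0,0,0,8.5],
])

```text
time_s: 17.05
tcp_pos: [0.504, -0.2664, 0.1676]
tool_rot: [[0.957, -0.292, 0.0], [-0.292, -0.957, 0.0], [0.0, -0.0, -1.0]]
contact_force: [0.7, 0.7, -0.3]
opening: 0.0853
```

Run:
```python
from h import *
w=cams.capture("wrist");cv2.imwrite("pics/w10.png",w["image"][:,:,::-1])
s=cams.capture("scene");cv2.imwrite("pics/s10.png",cv2.resize(s["image"][160:280,110:230],None,fx=5,fy=5,interpolation=2)[:,:,::-1])
for r in cams.tip_of(w,"lever_knob")[:2]: print(r["p"],np.array(r["point"])*[560,420])
goal((.505,-.265,.1095),-.3)
```

```text
0.6 [122.696  74.886]
t 17.2 shift cm (tool) [-0.06 -0.2   5.87] tcp [ 0.5048 -0.2669  0.1682] F [-0.1 -0.2 -1.2] op 0.0849
turn(tool) [ 0.0011 -0.0036  0.004 ]
```

View pics/s10.png

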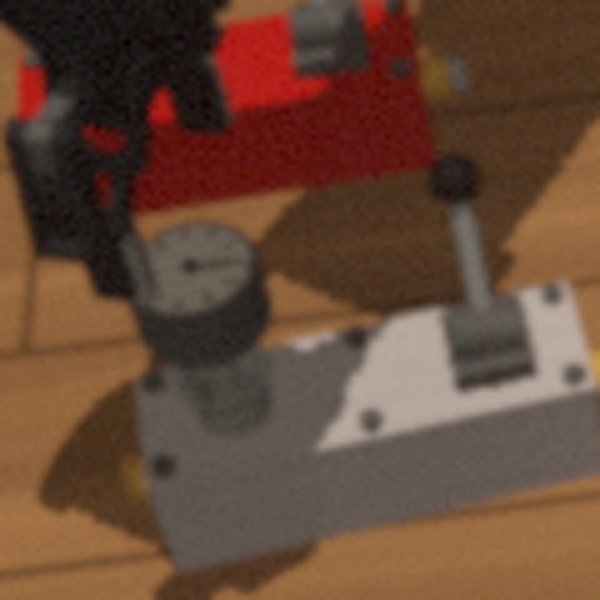

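View pics/w10.png

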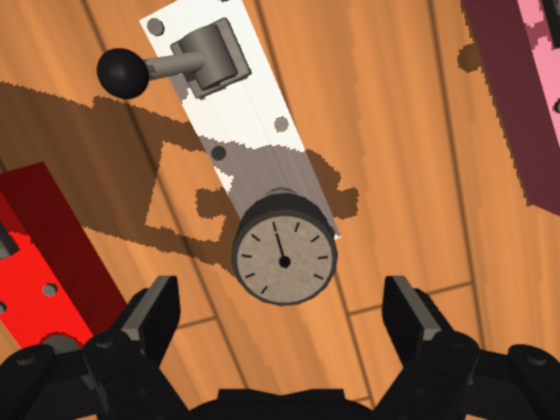

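Gauge stands upright at port depth on its own. Now the lever: closing the fingers and going to its -x side.

Call:
carry_out([
  [-1.9,-1.3,-2,0,0,0,4],
  [-4,-2.2,0,0,0,0,0],
  [-4,-2.2,0,0,0,0,0],
  [-2,-0.9,0,0,0,0,0],
  [0,0,0,0,0,-0.14,0],
])

```text
time_s: 17.7
tcp_pos: [0.4068, -0.1661, 0.1858]
tool_rot: [[0.988, -0.153, -0.002], [-0.153, -0.988, 0.002], [-0.003, -0.001, -1.0]]
contact_force: [0.6, -0.1, 0.2]
opening: 0.012
```

Call:
carry_out([
  [0,0,0,0,0,-0.14,0],
  [0,0,0,0,0,-0.14,0],
  [0,0,0,0,0,-0.02,0],
  [0,0,0,0,0,0,0],
  [0,0,0,0,0,0,0],
])

```text
time_s: 18.2
tcp_pos: [0.4093, -0.1685, 0.186]
tool_rot: [[0.99, 0.141, -0.0], [0.141, -0.99, 0.0], [-0.0, -0.0, -1.0]]
contact_force: [-0.3, -0.3, -0.4]
opening: -0.0001
```

Run:
```python
from h import *
w=cams.capture("wrist");cv2.imwrite("pics/w11.png",w["image"][:,:,::-1])
s=cams.capture("scene");cv2.imwrite("pics/s11.png",cv2.resize(s["image"][130:250,110:250],None,fx=5,fy=5,interpolation=2)[:,:,::-1])
goal((.411,-.169,.124),.133)
print(R:=0)
```

```text
t 18.3 shift cm (tool) [0.15 0.07 6.21] tcp [ 0.4094 -0.1686  0.1861] F [-0.5  0.3  0.5] op 0.0003
turn(tool) [-0.0003  0.0002  0.0093]
0
```

View pics/w11.png

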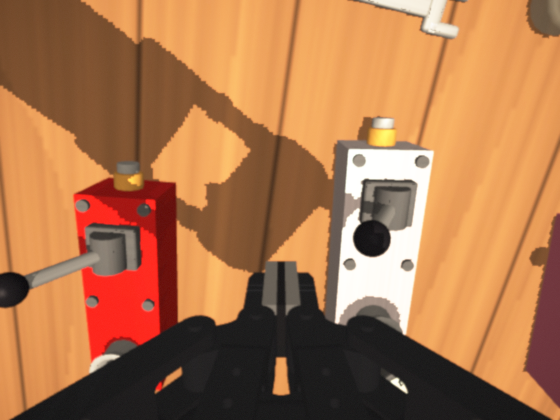

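View pics/s11.png

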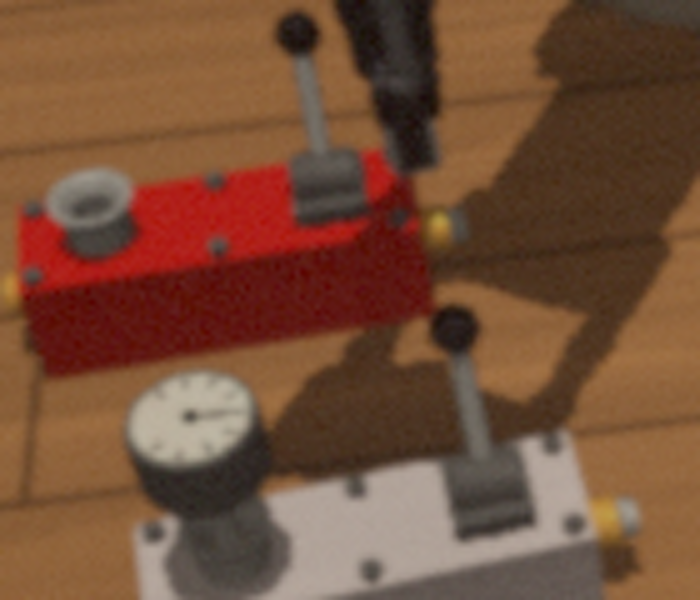

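Knob at (372,238), red manifold clear to the left, fingers shut. Checking the alignment along the pivot direction.

Run:
```python
from h import *
w=cams.capture("wrist");s=env.state();R=s["tool_rot"];t=s["tcp_pos"]
K=atz(w,(372,238),.136); print("knob",K,"tool cm",R.T@(K-t)*100)
a,b=atz(w,(359,160),.06),atz(w,(422,161),.06);c,d=atz(w,(350,264),.06),atz(w,(407,265),.06)
v=(a-c)+(b-d);print("yaw",np.degrees(np.arctan2(-v[0],v[1])))
```

```text
knob [ 0.46265831 -0.16200413  0.136     ] tool cm [5.36378649 0.10738422 5.01591394]
yaw 7.072451865707349
```

Call:
carry_out([
  [0,0.1,2.5,0,0,0,0],
  [0,0,2.5,0,0,0,0],
  [0,0,1.2,0,0,0,0],
  [1,0,0,0,0,0,0],
  [0.5,0,0,0,0,0,0],
])

```text
time_s: 18.85
tcp_pos: [0.4258, -0.1677, 0.1247]
tool_rot: [[0.99, 0.143, 0.001], [0.143, -0.99, -0.0], [0.001, 0.001, -1.0]]
contact_force: [0.0, -0.1, 0.4]
opening: -0.0001
```

Call:
carry_out([
  [0.5,0,0,0,0,0,0],
  [0.5,0,0,0,0,0,0],
  [0.5,0,0,0,0,0,0],
  [0.5,0,0,0,0,0,0],
  [0.5,0,0,0,0,0,0],
])

```text
time_s: 19.35
tcp_pos: [0.4486, -0.1638, 0.1247]
tool_rot: [[0.99, 0.144, -0.002], [0.144, -0.99, -0.0], [-0.002, -0.0, -1.0]]
contact_force: [-5.1, -0.4, 4.2]
opening: -0.0001
```

Call:
carry_out([
  [0.5,0,0,0,0,0,0],
  [0.5,0,0,0,0,0,0],
  [0.5,0,0,0,0,0,0],
  [0.5,0,0,0,0,0,0],
  [0.5,0,0,0,0,0,0],
])

```text
time_s: 19.85
tcp_pos: [0.4744, -0.1602, 0.1243]
tool_rot: [[0.99, 0.144, 0.0], [0.144, -0.99, -0.0], [0.0, 0.0, -1.0]]
contact_force: [-3.7, -1.0, 2.1]
opening: -0.0003
```

Run:
```python
from h import *
s=cams.capture("scene");cv2.imwrite("pics/s12.png",cv2.resize(s["image"][130:250,110:250],None,fx=5,fy=5,interpolation=2)[:,:,::-1])
goal((.4965,-.157,.124),.133)
```

```text
t 19.9 shift cm (tool) [ 2.16 -0.01  0.03] tcp [ 0.4751 -0.1602  0.1243] F [-0.9  0.1  1.3] op 0.0
turn(tool) [ 0.0002 -0.001   0.011 ]
```

View pics/s12.png

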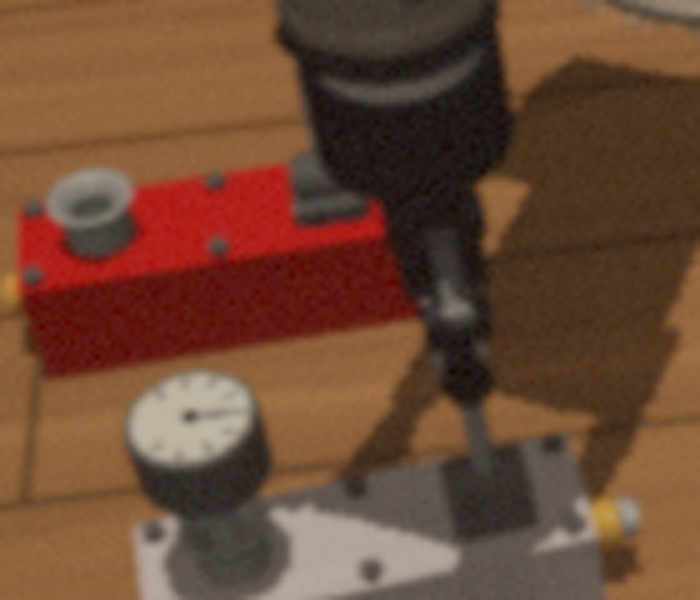

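The lever is about upright in front of the fingers; the push goes on with the force watched.

Call:
carry_out([
  [0.5,0,0,0,0,0,0],
  [0.5,0,0,0,0,0,0],
  [0.5,0,0,0,0,0,0],
  [0.4,0,0,0,0,0,0],
  [0.2,0,0,0,0,0,0],
])

```text
time_s: 20.4
tcp_pos: [0.4946, -0.1569, 0.1237]
tool_rot: [[0.99, 0.144, -0.001], [0.144, -0.99, 0.001], [-0.001, -0.001, -1.0]]
contact_force: [-3.6, -0.2, -3.2]
opening: 0.0001
```

Call:
carry_out([
  [0.2,0,0,0,0,0,0],
  [0.2,0,0,0,0,0,0],
  [0.1,0,0,0,0,0,0],
  [0,0,0,0,0,0,0],
  [0,0,0,0,0,0,0],
])

```text
time_s: 20.9
tcp_pos: [0.4997, -0.1564, 0.1243]
tool_rot: [[0.99, 0.143, 0.0], [0.143, -0.99, 0.0], [0.0, -0.0, -1.0]]
contact_force: [-4.8, -0.3, -2.5]
opening: 0.0
```

Call:
carry_out([
  [0.2,0,0,0,0,0,0],
  [0.2,0,0,0,0,0,0],
  [0.1,0,0,0,0,0,0],
  [0,0,0,0,0,0,0],
  [0,0,0,0,0,0,0],
])

```text
time_s: 21.4
tcp_pos: [0.5009, -0.1561, 0.1241]
tool_rot: [[0.99, 0.144, -0.008], [0.144, -0.99, 0.0], [-0.008, -0.001, -1.0]]
contact_force: [-18.0, -4.0, 4.6]
opening: -0.0004
```

Run:
```python
from h import *
s=cams.capture("scene");cv2.imwrite("pics/s13.png",cv2.resize(s["image"][130:250,110:250],None,fx=5,fy=5,interpolation=2)[:,:,::-1])
w=cams.capture("wrist");cv2.imwrite("pics/w13.png",w["image"][:,:,::-1])
M=np.array([.991,.132,0]);piv=np.array([.4905,-.158,.075])
for a in(.8,.9,1.0):
  th=np.radians(-29+58*a);print(a,proj(s,piv+.07*(np.sin(th)*M+[0,0,np.cos(th)])))
for r in cams.tip_of(s,"lever_knob")[:4]: print(r["p"],np.array(r["point"])*[560,420])
```

```text
0.8 [203.35146276 211.27585958]
0.9 [204.10425464 214.41760347]
1.0 [204.87883946 217.6963112 ]
0.76 [182.616 287.994]
0.49 [205.296 217.518]
```

View pics/s13.png

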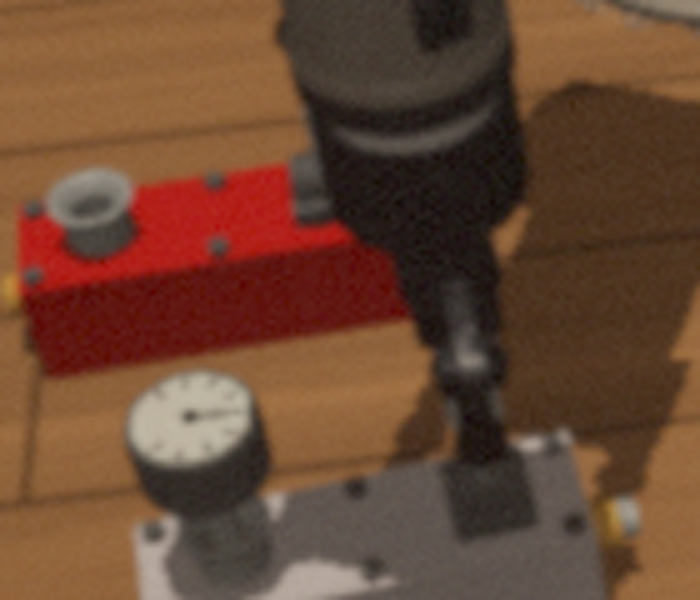

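The force rose to 18 N with the tool stalled, and the knob (205,217.5) matches the end-stop prediction (204.9,217.7). Backing off to inspect.

Call:
carry_out([
  [-1,0,0,0,0,0,0],
  [-2,0,0,0,0,0,0],
  [-3,0,0,0,0,0,0],
  [-3,0,-3,0,0,0,0],
  [-1,0,-5,0,0,0,0],
])

```text
time_s: 22.05
tcp_pos: [0.4032, -0.1694, 0.2025]
tool_rot: [[0.99, 0.143, -0.004], [0.143, -0.99, 0.003], [-0.003, -0.003, -1.0]]
contact_force: [1.2, -0.5, 0.8]
opening: -0.0
```

Call:
carry_out([
  [0,-4,-4,0,0,0,0],
  [0,-4,-2,0,0,0,0],
  [0,-4,0,0,0,0,0],
  [0,0,0,0,0,0,0],
  [0,0,0,0,0,0,0],
])

```text
time_s: 22.55
tcp_pos: [0.3902, -0.0556, 0.2597]
tool_rot: [[0.989, 0.146, 0.004], [0.146, -0.989, -0.001], [0.004, 0.002, -1.0]]
contact_force: [-0.2, 0.1, 0.1]
opening: 0.0003
```

Run:
```python
from h import *
s=cams.capture("scene");cv2.imwrite("pics/s14.png",cv2.resize(s["image"][150:290,110:310],None,fx=4,fy=4,interpolation=2)[:,:,::-1])
t=cams.capture("top");cv2.imwrite("pics/t14.png",t["image"][:,:,::-1])
M=np.array([.991,.132,0]);piv=np.array([.4905,-.158,.075])
for n,p in(("s",s),("t",t)):
  for a in(.9,.95,1.0):
    th=np.radians(-29+58*a);print(n,a,proj(p,piv+.07*(np.sin(th)*M+[0,0,np.cos(th)])))
  g=np.array([.505,-.267,.14855]); print("dial pred",proj(p,g))
  for q in("lever_knob","oil_can","screw_jar"):
    for r in cams.tip_of(p,q)[:4]: print(n,q,r["p"],np.array(r["point"])*[560,420])
print(env.state()["contact_force"])
```

```text
s 0.9 [204.10425464 214.41760347]
s 0.95 [204.48940362 216.04226327]
s 1.0 [204.87883946 217.6963112 ]
dial pred [146.49386653 213.74089938]
s lever_knob 0.68 [171.416 131.796]
s lever_knob 0.67 [181.384 289.086]
s lever_knob 0.52 [204.288 214.41 ]
s lever_knob 0.3 [369.88  240.786]
s screw_jar 0.58 [296.576 279.72 ]
t 0.9 [357.59359446 218.30898079]
t 0.95 [357.21459019 216.8510134 ]
t 1.0 [356.82912435 215.44619529]
dial pred [414.28622877 223.78083369]
t lever_knob 0.7 [358.176 213.906]
t lever_knob 0.7 [377.72  136.584]
t screw_jar 0.58 [274.288 185.598]
[-0.12832798  0.15030371 -0.55581039]
```

View pics/s14.png

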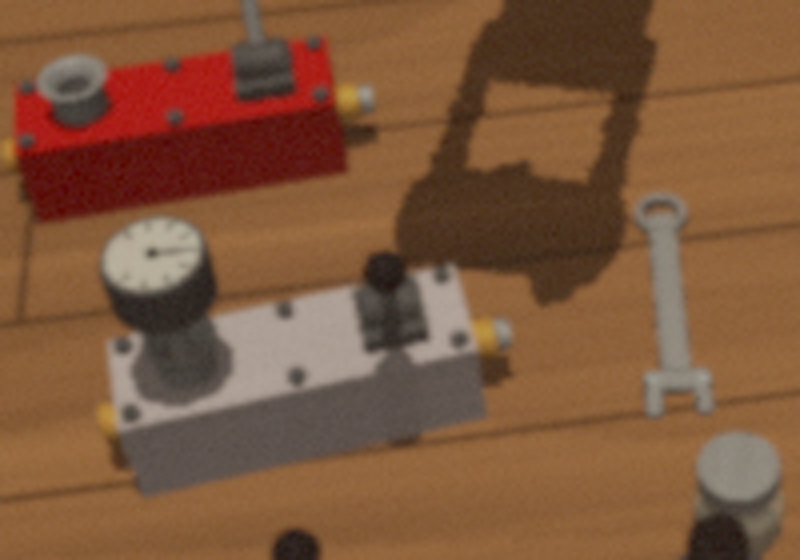

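View pics/t14.png

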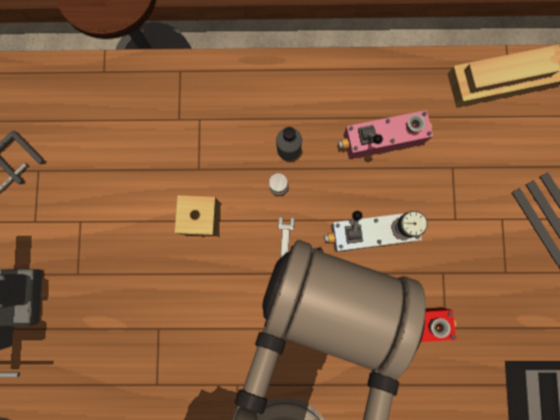

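The knob is at (206,218) in the scene view and (358,215) in the top view, matching the end stop. The gauge stands upright in the port and the bystanders haven't moved. Handing in.

Run:
```python
from plant import env
print(env.finish_job(), env.state()["time_s"])
```

```text
the job is handed in; nothing more can be done
the job is handed in; nothing more can be done
```

The gauge is locked in the bare-aluminium manifold's port and was let go. Only then did I swing the shut-off lever fully over to its other end. The job was handed in at about 23 s of the 58 s allowed; it reported no verdict.

- **Seating:** I followed the funnel by feel and pressed to the stop at about 20 N, below the 28 N limit. The gauge's stem end came to rest about 34 mm below the mouth.
- **Lock:** After springing back about 2 mm, the gauge held against a light upward pull of about 6 N, moving only 0.2 mm. It stood upright after release.
- **Lever:** The push stalled on the end stop at about 18 N. After I backed off, the knob stayed within about 1.5 px of its computed end position in both cameras.
- **Bystanders:** The oil can and screw jar look unmoved in the last top view. The spanner looks unmoved in the scene view, but the arm partly hid it from the top camera.
- **Disagreements:** The wrist camera and the fixed cameras differed by 3–5 mm on the port position; contact forces settled it. In the last scene view the lever-knob network put the knob about 3 px short of the end stop, while my own reading of the picture and the top camera put it on the stop. I had no direct reading of the valve pin or the lever angle.

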